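# Hang the crucible basket on the far rim of the half-covered soaking bath

## Task

Pick up the crucible basket by its black grip and hang it inside the soaking bath: hook its bent lip over the rim of the far wall, with the plate inside, the tongue outside and the basket's toe under the splash cover, and let go so that it hangs upright with the strap fully down on the rim. The cover stays on, so lean the basket to get it in; do not force it, and leave the bottles, beaker and dish where they are.

Things in the scene. Friction and masses are not known exactly. Their poses are not given: they have to be found in the camera images.
- basket: Steel wire basket with a tall bent sheet hanger, loose, 0.25-0.4 kg, standing upright on the worktop right of the bath, hanger on its far side. Origin: bottom of the hanger plate's outer face, mid-width; x out of that face (away from the basket), y along the width, z up. Own frame, mm: basket x -85..0, y -42..42, z 0..30; plate x -3..0, z 0..111, 60 wide. Crucibles are fixed in it.
- grip (a point): Centre of the flat black plastic grip on top of the hanger: basket frame (-1.5, 0, 143) mm. The grip is 12 mm thick (x -7.5..4.5), 64 wide in y, z 122..164. Taken across its thickness (basket x), fingers along basket z, at 60 to 100 N it does not turn in the fingers.
- lip_seat (a point): Lip: at its top the plate bends over to +x as a strap 60 mm wide (underside z 108, top 111), then down as a tongue. This point: underside of the strap, middle of the slot between plate and tongue, basket frame (2.75, 0, 108) mm. The slot is 5.5 mm wide, open below, for a rim of 4 mm; the strap's underside rests on the rim when the basket hangs.
- lip_tongue (a point): Inner face of the lip's tongue: basket frame (5.5, 0, 102) mm. The tongue is 3 mm thick, 60 wide and straight, and reaches down to z 94, 14 mm below the strap's underside. The lip has only 1.5 mm of play on the rim: touch the far wall lightly with the plate's outer face to find it, then lower.
- basket_toe (a point): The toe: lower edge of the basket's end away from the hanger, basket frame (-85, 0, 0) mm.
- soak_bath: Soaking bath, fixed, 150 x 224 x 154 mm: lift-out steel tank in a white casing, control panel facing the robot. This is the casing. Origin: centre of its underside on the worktop; x from panel side to far side, y along its length, z up. Own frame, mm: casing ends at z 120; tank, when centred, inside x -60..60, y -100..100, floor z 14, walls 4 thick, plain rim at z 150.
- cover_edge (a point): Middle of the free edge of the fixed steel splash cover, bath frame (-8, 0, 151) mm, on its underside: sheet z 151..154, from x -77 to -8, full length. Behind it only about 68 mm are open to the far wall, so the 85 x 84 mm basket cannot go straight down: it enters toe first, leaning 35 to 45 degrees (toe down, grip toward the robot), and is turned upright inside, toe under the cover.
- tank_centre (a point): Bath frame (0, 0, 14) mm: middle of the tank floor if the tank stood centred. The tank has play in the casing: it stands up to 6.5 mm off centre along bath x, differently each time, which no pose tells; so the far wall's inner face is at x 53.5 to 66.5 mm: feel for it. It is heavy on its rubber strips and does not shift when pushed.
- wash_bottle: translucent squeeze wash bottle with a bent spout, 60 mm across, 186 mm high, loose, standing behind the basket, near the middle of the table; a bystander
- beaker: small empty glass beaker, 45 mm across, 58 mm high, loose, standing behind the gap between basket and bath; a bystander
- crucible_dish: round glass dish with spent crucibles, 62 mm across, 13 mm high, loose, to the right of the basket; a bystander
- amber_bottle: amber screw-cap bottle, 53 mm across, 105 mm high, loose, behind the bath; a bystander

How it is judged:
At the end, for the whole second after the job is handed in: The basket hangs released and at rest on the far rim: strap seated on the rim (within 4 mm), tongue outside and plate inside the far wall, within 60 mm of the middle of the rim, toe at least 4 mm under the cover, upright within 5 and square to the wall within 6 degrees (z of lip_seat in the frame of soak_bath between 0.146 and 0.1535 m and x of lip_seat in the frame of soak_bath between 0.053 and 0.0715 m and y of lip_seat in the frame of soak_bath between -0.06 and 0.06 m and x of lip_tongue in the frame of soak_bath above 0.056 m and z of lip_tongue in the frame of soak_bath below 0.1485 m and x of basket_toe in the frame of soak_bath below -0.012 m and z of basket_toe in the frame of soak_bath below 0.1 m and angle between basket's own z axis and vertical below 0.09 rad and angle between the x axis of basket and the x axis of soak_bath, either way round below 0.1 rad and linear speed of basket below 0.02 m/s and angular speed of basket below 0.15 rad/s); the robot touches nothing.
It fails at once if the basket is slammed into or dropped on the bath (over 100 N) (contact force between basket and soak_bath above 100 N).
It fails at once if a bottle, the beaker or the dish is moved by more than 30 mm or knocked over (distance of any of wash_bottle, beaker, crucible_dish, amber_bottle from where it was at the start of the episode above 0.03 m or angle between any of wash_bottle, beaker, crucible_dish, amber_bottle's own z axis and vertical above 0.5 rad).
It also fails if it takes over 51 s, if anything falls off the work surface, if the arm or the gripper's body presses on something with over 40 N, if the wrist force passes 120 N, or if a joint passes its speed limit or range.

## Robot

A 6-joint arm with a two-finger parallel gripper is mounted at the origin on a cart in front of the work surface, level with it; the furniture and walls round the work are solid. World frame = base frame: x ahead of the robot, y to its left, z up, the work surface at z = 0. Lengths are in m, angles in rad, forces in N, time in s.
With the tool pointing down it reaches from about 0.35 to 0.975 m from the base axis. Payload 4.9 kg.
Tool frame: the origin (TCP) lies at the very end of the fingers, on their centre line; the grasp point (between the pads) lies 19 mm behind it (ctrl.grasp_offset is the distance from the TCP to the grasp point, in m); z points along the fingers, y is the line along which they close (so a half turn about z gives the same grasp; the last joint's range is limited). The gripper opens to 85 mm and grips with 20 to 120 N. Pads are 22 mm wide; open, the fingers measure 114 mm over their backs; the gripper's body (76 mm by 85 mm) begins 54 mm behind the grasp point. The pads swing forward as they close: fully open they stand 13 mm farther back than shut.
Start: joints at [0.993, 0.053, 1.613, -0, 1.476, -0.119], TCP at [0.277, 0.56, 0.196] pointing down, gripper open.
Joint ranges: [-3.01, 3.01], [-1.01, 2.22], [0.06, 2.58], [-1.02, 4.17], [0.09, 2.62], [-3.14, 3.14]. Speed limits (rad/s): [2.57, 2.57, 3.14, 3.14, 3.14, 3.14].

## Interface

Orientations are given as a rotation vector (axis times angle).
In Python, from station import ctrl, optics gives the robot as it stands.
- The arm moves only by the shell command python3 -m handwheel 'ROWS' [OPENING] [FORCE]. ROWS is JSON, a list of rows, each an object of numbers: "tx", "ty", "tz": the shift along the tool's x, y, z in mm; "roll": the turn about the tool's z in rad. A call has 1 to 12 rows; each row shifts and turns the commanded pose from where the row before left it, along the tool's axes as they then stand; what a row does not reach is not made up. A row lasts 1/12 s, in which the tool goes at most 41.7 mm and 7.16 degrees, less where a joint would pass 70% of its speed; a pose out of reach is approached as far as the arm can. A call with a gripper value outside its range is refused whole. OPENING is the finger opening in mm, from 0 to 85.4, set as the call begins (- or left out, the last holds). The fingers move at their own pace and stop on an object; FORCE is the grip in N (left out, the last holds). Time passes only in rows, so rows that do not move let the fingers close. It gives the time, the measured TCP pose, the force, the opening and the grip force at its end, in the units of the state.
- ctrl.get_obs(): the state, without advancing time (a new reading comes with each control period).
- optics.get_image(name): name is "scene" or "top" or "wrist"; returns (picture, depth): 384x512x3 uint8, red, green, blue; 384x512 float32, m along the optical axis (not along the pixel's ray), 0 where there is no reading.
- optics.camera_params(name): a dict with "mtx" (3x3 intrinsics, pixels), "extrinsics" (4x4, takes a point from camera to world coordinates); the wrist camera has in their place "tool_from_camera" (4x4, takes a point from camera to tool coordinates, whose origin is the TCP and whose axes are the flange's). Camera axes: x right, y down, z forward; pixel columns grow to the right and rows downward; lengths in m; the calibration is good to about 2 mm. The wrist camera is an equidistant fisheye: a pixel r from the principal point sees the ray r / f radians off the axis. A picture is of the moment at which its call begins: read the wrist's pose just before it. camera_params takes no time and is no camera call.
- ctrl.finish_job(): hands the job in; it is judged then, once.
The state is a dict: "t": time; "q": joint angles; "dq": joint speeds; "effort": joint torques, N m; "tool_pos": TCP position; "tool_rot": TCP orientation; "contact_force": force on the tool from outside, world axes, zero at the start; "wrist_torque": the same for the moment, N m; "opening": finger opening in m; "grip_force": force on a finger pad.
Only numpy, scipy, OpenCV 4.12 (cv2) and the standard library are available. Lean on these libraries where they do the work, as an engineer would, in place of code of your own. Each camera call takes 0.05 s, during which the arm holds its last target. There are 200 camera calls.

## Working session

There is one attempt and no reset: what is moved stays moved. The work goes in short steps, Python scripts to look and compute and a shell command to move; the robot and the scene stay as the last step left them, time stands still between calls to the robot, and variables do not carry over. Pictures are saved under pics/ and viewed, at most 10 in all, crops included, and the job is handed in when it is done.

```bash
ls; mkdir -p pics
python3 - <<'E'
from station import ctrl, optics
import cv2,numpy as np
o=ctrl.get_obs();print(o)
for n in("scene","top"):
    im,d=optics.get_image(n);np.savez(f"pics/{n}0.npz",im=im,d=d)
    cv2.imwrite(f"pics/{n}0.png",im[:,:,::-1]);p=optics.camera_params(n);print(n,np.round(p["mtx"],1),np.round(p["extrinsics"],3))
E
```

```text
pics
{'t': 0.0, 'q': array([ 9.92992832e-01,  5.33567138e-02,  1.61428951e+00,  2.11064659e-06,
        1.47597135e+00, -1.18959987e-01]), 'dq': array([ 0.00069323, -0.00081147, -0.00017499,  0.00056454, -0.00079528,
        0.00098733]), 'effort': array([ 1.59395226e-03, -3.93659127e+01, -3.70189834e+01,  5.65739276e-05,
        6.71503163e-03, -5.53190986e-07]), 'tool_pos': array([0.27641948, 0.55978694, 0.19426585]), 'tool_rot': array([-7.14285953e-01, -3.05860030e+00,  2.98785968e-03]), 'contact_force': array([0.61751173, 0.72166087, 0.69439117]), 'wrist_torque': array([ 0.02805355,  0.0720073 , -0.10347231]), 'grip_force': 0.0, 'opening': 0.08540039173738194}
scene [[390.    0.  256.7]
 [  0.  390.  190.4]
 [  0.    0.    1. ]] [[ 0.638 -0.546  0.544 -0.024]
 [-0.77  -0.462  0.439 -0.466]
 [ 0.012 -0.699 -0.715  0.892]
 [ 0.     0.     0.     1.   ]]
top [[494.2   0.  250.5]
 [  0.  494.2 190.4]
 [  0.    0.    1. ]] [[ 0.02  -0.977  0.212  0.264]
 [-1.    -0.019  0.009 -0.011]
 [-0.005 -0.213 -0.977  1.449]
 [ 0.     0.     0.     1.   ]]
```

View pics/scene0.png

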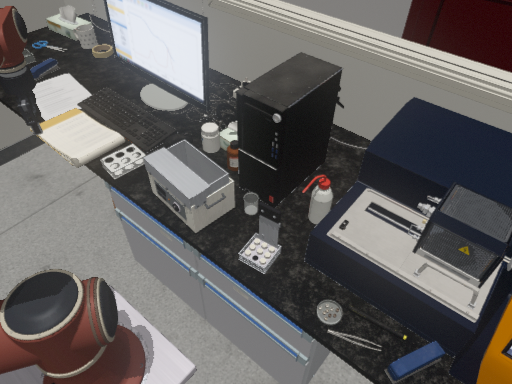

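View pics/top0.png

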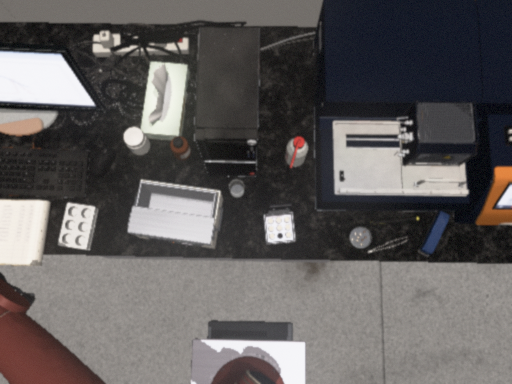

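Scene: the bath is at about (190,185), the basket at (262,250) with its dark grip at (268,215), the wash bottle at (320,203) and the beaker at (250,204). Top: bath (175,213), cover on the robot side, basket (280,227), hanger on the far side at row ~208.

```bash
cat > h.py <<'E'
import numpy as np,cv2
from station import ctrl,optics
from scipy.spatial.transform import Rotation as R
def cloud(n,d):
    p=optics.camera_params(n);K=p["mtx"];E=p["extrinsics"]
    v,u=np.mgrid[:384,:512];c=np.stack([(u-K[0,2])/K[0,0]*d,(v-K[1,2])/K[1,1]*d,d],-1)
    w=c@E[:3,:3].T+E[:3,3];w[d<=0]=np.nan;return w
def rect(P):
    (c,s,a)=cv2.minAreaRect((P[:,:2]*1000).astype(np.float32).reshape(-1,1,2));return np.round(c,1),np.round(s,1),round(a,2)
E
python3 - <<'E'
from h import *
for n in("top","scene"):
    f=np.load(f"pics/{n}0.npz");w=cloud(n,f["d"]);im=f["im"];x,y,z=w[...,0],w[...,1],w[...,2]
    def box(x0,x1,y0,y1,z0,z1):
        return (x>x0)&(x<x1)&(y>y0)&(y<y1)&(z>z0)&(z<z1)
    for nm,b in dict(bathtop=(.4,.72,.08,.4,.145,.162),bathmid=(.4,.72,.08,.4,.10,.145),casing=(.4,.72,.08,.4,.03,.128),grip=(.4,.7,-.2,.06,.125,.175),plate=(.4,.7,-.2,.06,.045,.12),basket=(.4,.7,-.16,.03,.015,.045)).items():
        m=box(*b); 
        if nm!="x":
            k,l,st,ce=cv2.connectedComponentsWithStats(m.astype(np.uint8))
            for i in range(1,k):
                if st[i,4]>15:
                    P=w[l==i];print(n,nm,st[i].tolist(),rect(P),"z",np.round(np.percentile(P[:,2],[5,50,95]),3),im[l==i].mean(0).astype(int))
for n in ("top","scene"):
    im=np.load(f"pics/{n}0.npz")["im"];c=im[165:265,110:310] if n=="top" else im[130:280,135:345]
    cv2.imwrite(f"pics/{n}c.png",cv2.resize(c,None,fx=3.8,fy=3.8,interpolation=cv2.INTER_CUBIC)[:,:,::-1])
E
```

```text
top bathtop [128, 182, 88, 62, 2471] (array([484.2, 205.6]), array([226.5, 141.9]), 82.84) z [0.148 0.153 0.158] [208 205 208]
top bathmid [173, 137, 10, 10, 75] (array([694.5, 212.7]), array([28.2, 26.3]), 45.42) z [0.101 0.105 0.109] [60 57 53]
top bathmid [204, 163, 19, 6, 79] (array([620.9, 106.1]), array([50.4,  3.5]), 89.86) z [0.104 0.127 0.144] [31 30 30]
top bathmid [130, 180, 91, 66, 731] (array([488.2, 202.8]), array([224.3, 155.6]), 82.89) z [0.104 0.12  0.142] [129 127 126]
top casing [124, 133, 25, 21, 358] (array([699.7, 340.9]), array([40.2, 58.6]), 0.27) z [0.037 0.087 0.095] [184 179 174]
top casing [170, 136, 20, 23, 328] (array([692.6, 212.2]), array([51.7, 51.4]), 86.19) z [0.038 0.08  0.107] [79 61 53]
top casing [205, 165, 20, 10, 150] (array([620.3, 105.9]), array([50.9,  4.1]), 89.7) z [0.038 0.082 0.12 ] [30 29 30]
top casing [132, 180, 91, 68, 698] (array([484.8, 198.3]), array([234.6, 161.7]), 82.66) z [0.043 0.097 0.123] [127 124 122]
top casing [139, 185, 75, 23, 597] (array([549.2, 209.3]), array([ 58.3, 203.4]), 10.06) z [0.036 0.083 0.123] [95 94 95]

[... 4307 characters left out ...]
rray([507. , -79.1]), array([13.4, 59.2]), 13.96) z [0.048 0.083 0.112] [102 103 104]
scene plate [305, 237, 7, 19, 60] (array([ 524. , -194.9]), array([10.2,  5.3]), 88.38) z [0.048 0.083 0.116] [37 38 43]
scene basket [263, 187, 27, 21, 174] (array([651.2,  -7.3]), array([37. , 88.8]), 62.2) z [0.016 0.029 0.044] [31 27 26]
scene basket [251, 203, 7, 10, 47] (array([573.3,  23.9]), array([ 6.5, 23.6]), 74.53) z [0.017 0.031 0.043] [137 138 134]
scene basket [308, 206, 18, 17, 105] (array([ 665.1, -128.3]), array([21.6, 54.2]), 1.84) z [0.016 0.031 0.044] [128 126 121]
scene basket [238, 232, 43, 39, 858] (array([466.5, -83. ]), array([87. , 84.4]), 6.37) z [0.016 0.023 0.034] [166 164 162]
```

View pics/topc.png

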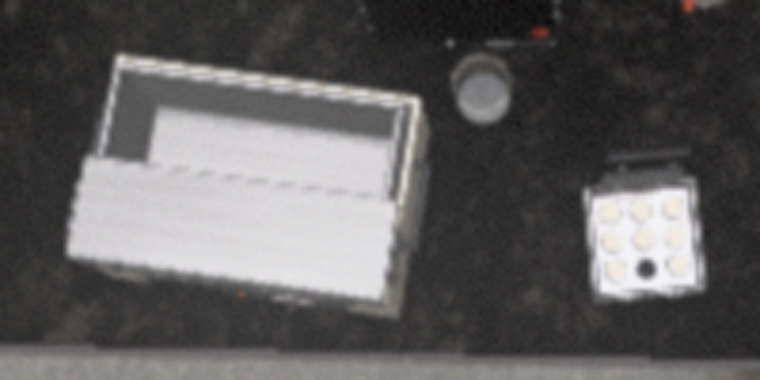

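Top crop: the open part of the bath is on its far side, with the cover edge from (85,155) to (395,200). The basket stands square at (645,240), with its grip at (650,155).

The rows as described only shift and roll about tool z, so I'll check how tilt can be commanded.

The tool stays vertical, so the lean must come from a pivot. I'll take the grip across its 64 mm width (fingers closing along basket y) and tip the basket about its toe edge on the worktop, turning it in the pads at low force. Then I'll clamp hard, insert it, and turn it upright by pressing the plate's lower edge against the far wall.

```bash
cat >> h.py <<'E'
def to(x,y,z,yaw=None):
    "remaining shift in tool axes (mm) and roll (rad) to put TCP at x,y,z (m) with tool y along direction yaw(deg)+90"
    o=ctrl.get_obs();M=R.from_rotvec(o["tool_rot"]).as_matrix();a=np.degrees(np.arctan2(-M[0,1],M[1,1]))
    d=M.T@(np.array([x,y,z])-o["tool_pos"])*1000
    print("t%.2f pos"%o["t"],(o["tool_pos"]*1000).round(1),"yaw %.2f"%a,"dz",M[2,2].round(4),"F",o["contact_force"].round(1),"op %.1f g %.0f"%(o["opening"]*1000,o["grip_force"]),"| go",d.round(1),"roll",None if yaw is None else round(-np.radians(yaw-a),4))
E
python3 -m handwheel '[{"roll":-0.113,"tz":-8},{"roll":-0.113,"tz":-8},{"roll":-0.113,"tz":-8},{"roll":-0.113,"tz":-8},{"roll":-0.113,"tz":-8},{"tx":-9,"ty":-38},{"tx":-9,"ty":-38},{"tx":-9,"ty":-38},{"tx":-9,"ty":-38},{"tx":-9,"ty":-38},{"tx":-9,"ty":-38},{"tx":-9,"ty":-38}]' 85
python3 -c "
from h import *
to(.5055,-.079,.23,6)"
```

```text
t0.10 pos [276.4 559.8 194.4] yaw -26.28 dz -1.0 F [-0.3  0.8  0.2] op 85.6 g 0 | go [-488.3 -471.4  -34.8] roll -0.5635$[0]: bad value
```

```bash
python3 -m handwheel '[{"tx":0,"ty":0,"tz":-8,"roll":-0.113}]' 85
python3 -c "
from h import *
to(.5055,-.079,.23,6)"
```

```text
t: 0.18
tool_pos: [0.2759, 0.559, 0.2006]
tool_rot: [-0.537, -3.093, 0.007]
contact_force: [-0.4, 0.3, -0.9]
opening: 0.0849
grip_force: 0.0
t0.18 pos [275.9 559.  200.6] yaw -19.71 dz -1.0 F [-0.4  0.3 -0.9] op 84.9 g 0 | go [-431.2 -523.4  -27.3] roll -0.4487
```

All four keys are required in each row.

```bash
python3 -m handwheel '[{"tx":0,"ty":0,"tz":-8,"roll":-0.112},{"tx":0,"ty":0,"tz":-8,"roll":-0.112},{"tx":0,"ty":0,"tz":-8,"roll":-0.112},{"tx":0,"ty":0,"tz":-8,"roll":-0.112},{"tx":-9,"ty":-38,"tz":0,"roll":0},{"tx":-9,"ty":-38,"tz":0,"roll":0},{"tx":-9,"ty":-38,"tz":0,"roll":0},{"tx":-9,"ty":-38,"tz":0,"roll":0},{"tx":-9,"ty":-38,"tz":0,"roll":0},{"tx":-9,"ty":-38,"tz":0,"roll":0},{"tx":-9,"ty":-38,"tz":0,"roll":0},{"tx":-9,"ty":-38,"tz":0,"roll":0}]' 85
python3 -c "
from h import *
to(.5055,-.079,.23,6)"
```

```text
t: 1.18
tool_pos: [0.3793, 0.2635, 0.235]
tool_rot: [0.161, -3.137, 0.0]
contact_force: [1.0, 0.3, -0.3]
opening: 0.085
grip_force: 0.0
t1.18 pos [379.3 263.5 235. ] yaw 5.89 dz -1.0 F [ 1.   0.3 -0.3] op 85.0 g 0 | go [ -90.4 -353.6    5. ] roll -0.002
```

```bash
python3 -m handwheel '[{"tx":-9,"ty":-35,"tz":0,"roll":0},{"tx":-9,"ty":-35,"tz":0,"roll":0},{"tx":-9,"ty":-35,"tz":0,"roll":0},{"tx":-9,"ty":-35,"tz":0,"roll":0},{"tx":-9,"ty":-35,"tz":0,"roll":0},{"tx":-9,"ty":-35,"tz":0,"roll":0},{"tx":-9,"ty":-35,"tz":0,"roll":0},{"tx":-9,"ty":-35,"tz":0,"roll":0},{"tx":-9,"ty":-35,"tz":0,"roll":0},{"tx":-9,"ty":-35,"tz":0,"roll":0},{"tx":0,"ty":0,"tz":0,"roll":0}]' 85
python3 - <<'E'
from h import *
to(.5055,-.079,.133,6)
im,d=optics.get_image("wrist");cv2.imwrite("pics/w1.png",im[:,:,::-1])
E
```

```text
t: 2.1
tool_pos: [0.5054, -0.0787, 0.2346]
tool_rot: [0.151, -3.137, 0.003]
contact_force: [-0.5, 0.3, -0.1]
opening: 0.0849
grip_force: 0.0
t2.10 pos [505.4 -78.7 234.6] yaw 5.52 dz -1.0 F [-0.5  0.3 -0.1] op 84.9 g 0 | go [-2.000e-01 -1.000e-01  1.016e+02] roll -0.0083
```

View pics/w1.png

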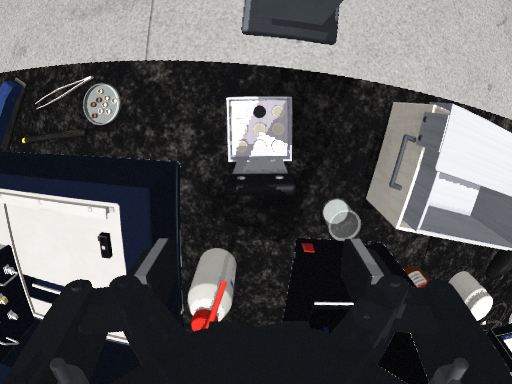

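The wrist view shows the grip at about (263,185), centred between the fingers at columns 155 and 365. Descending.

```bash
python3 -m handwheel '[{"tx":0,"ty":0,"tz":25,"roll":-0.008},{"tx":0,"ty":0,"tz":25,"roll":0},{"tx":0,"ty":0,"tz":25,"roll":0},{"tx":0,"ty":0,"tz":20,"roll":0},{"tx":0,"ty":0,"tz":17,"roll":0},{"tx":0,"ty":0,"tz":0,"roll":0}]' 85
python3 -m handwheel '[{"tx":0,"ty":0,"tz":0,"roll":0},{"tx":0,"ty":0,"tz":0,"roll":0},{"tx":0,"ty":0,"tz":0,"roll":0},{"tx":0,"ty":0,"tz":0,"roll":0},{"tx":0,"ty":0,"tz":0,"roll":0}]' 55 20
python3 - <<'E'
from h import *
to(.5055,-.079,.122,6)
E
```

```text
t: 2.65
tool_pos: [0.5012, -0.0717, 0.1187]
tool_rot: [0.175, -3.129, -0.005]
contact_force: [-0.6, 0.1, -1.0]
opening: 0.0853
grip_force: 0.0
t: 3.07
tool_pos: [0.5054, -0.0739, 0.1249]
tool_rot: [-0.173, 3.135, -0.001]
contact_force: [-0.1, 0.1, 0.4]
opening: 0.055
grip_force: 0.0
t3.07 pos [505.4 -73.9 124.9] yaw 6.32 dz -1.0 F [-0.1  0.1  0.4] op 55.0 g 0 | go [ 0.5 -5.1  2.9] roll 0.0056
```

Run:
```python
from h import *
to(.5055,-.079,.122,6)
a,d=optics.get_image("wrist");b,_=optics.get_image("scene")
b=cv2.resize(b[180:280,200:330],(512,394));cv2.imwrite("pics/w2.png",np.vstack([a[60:],b])[:600,:,::-1] if 0 else np.hstack([cv2.resize(a[60:384],(400,253)),cv2.resize(b,(329,253))])[:,:,::-1])
to(.5055,-.079,.122,6)
```

```text
t3.07 pos [505.4 -73.9 124.9] yaw 6.32 dz -1.0 F [-0.1  0.1  0.4] op 55.0 g 0 | go [ 0.5 -5.1  2.9] roll 0.0056
t3.17 pos [505.1 -73.8 124.2] yaw 6.31 dz -1.0 F [ 0.1 -0.6 -0.2] op 55.0 g 0 | go [ 0.1 -5.2  2.3] roll 0.0055
```

View pics/w2.png

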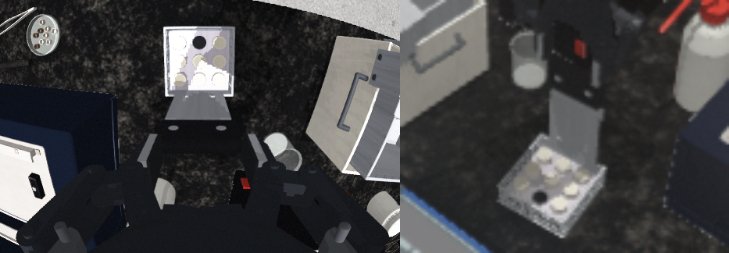

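The view shows the grip at about (202,135) in the left panel and the fingertips at (150,150) and (258,155). I'll use the wrist depth to see where the grip lies relative to the fingers.

```bash
cat >> h.py <<'E'
def wcloud():
    o=ctrl.get_obs();im,d=optics.get_image("wrist");p=optics.camera_params("wrist");K=p["mtx"];T=p["tool_from_camera"]
    v,u=np.mgrid[:384,:512];a=(u-K[0,2])/K[0,0];b=(v-K[1,2])/K[1,1];r=np.hypot(a,b)+1e-9;t=np.tan(np.minimum(r,1.5))/r
    c=np.stack([a*t*d,b*t*d,d],-1)@T[:3,:3].T+T[:3,3];c[d<=0]=np.nan
    w=c@R.from_rotvec(o["tool_rot"]).as_matrix().T+o["tool_pos"];return im,c*1000,w*1000
E
python3 - <<'E'
from h import *
im,c,w=wcloud()
np.savez("pics/wc.npz",im=im,c=c,w=w)
for r in range(190,330,8):
    print(r,[tuple(int(q) for q in c[r,k]) if np.isfinite(c[r,k,0]) else None for k in (190,205,225,258,290,310,325,335)])
E
```

```text
190 [(-18, -74, 124), (-18, -58, 126), (0, -28, 64), (0, 0, 66), (-18, 33, 124), (-18, 55, 124), (-18, 72, 125), (-18, 83, 125)]
198 [(-28, -75, 126), (-27, -58, 125), (0, -26, 41), (0, 0, 42), (0, 24, 43), (-27, 55, 124), (-27, 72, 124), (-27, 83, 125)]
206 [(-37, -76, 126), (-37, -58, 125), (0, -24, 24), (0, 0, 24), (0, 22, 24), (-37, 56, 125), (-36, 73, 124), (-36, 84, 124)]
214 [(-46, -76, 124), (-46, -59, 124), (4, -21, -2), (4, 0, -2), (4, 19, -2), (-46, 56, 125), (-46, 73, 125), (-46, 85, 124)]
222 [(-56, -77, 125), (3, -32, -13), (4, -20, -15), (4, 0, -15), (4, 18, -14), (-56, 57, 125), (-56, 74, 125), (-56, 86, 125)]
230 [(-66, -78, 125), (4, -30, -26), (4, -19, -25), (4, 0, -27), (4, 17, -25), (-65, 58, 125), (-66, 75, 125), (-66, 87, 125)]
238 [(11, -33, -51), (6, -27, -41), (4, -17, -36), (4, 0, -35), (3, 16, -34), (-75, 58, 124), (11, 31, -51), (-76, 88, 124)]
246 [(11, -31, -60), (2, -27, -43), (0, -17, -39), (1, 0, -39), (1, 16, -39), (-86, 59, 125), (12, 29, -60), (7, 37, -52)]
254 [(11, -29, -66), (0, -27, -46), (-3, -17, -39), (-4, 0, -38), (-3, 16, -38), (-97, 60, 
[... 557 characters left out ...]
13, 26, -93)]
294 [(17, -21, -103), (-145, -64, 111), (-155, -42, 125), (-154, 0, 124), (-155, 39, 125), (-121, 55, 78), (16, 21, -102), (17, 23, -104)]
302 [(17, -20, -107), (-145, -62, 94), (-168, -43, 124), (-166, 0, 123), (-168, 40, 124), (-122, 53, 66), (17, 20, -106), (17, 23, -107)]
310 [(17, -19, -111), (-147, -60, 82), (-182, -43, 125), (-182, 0, 125), (-182, 40, 125), (-122, 51, 53), (17, 19, -110), (17, 22, -111)]
318 [(17, -19, -114), (-148, -58, 69), (-197, -44, 125), (-195, 0, 124), (-196, 41, 124), (-122, 49, 41), (17, 18, -115), (18, 21, -115)]
326 [(17, -18, -118), (-149, -57, 57), (11, -10, -110), (-212, 0, 126), (9, 9, -109), (-126, 49, 33), (17, 18, -118), (17, 20, -118)]
```

Run:
```python
from h import *
f=np.load("pics/wc.npz");c=f["c"]
for s in(-1,1):
    y=c[...,1]*s
    for zb in range(-100,30,10):
        m=(y>15)&(y<60)&(np.abs(c[...,0])<14)&(c[...,2]>=zb)&(c[...,2]<zb+10)
        if m.any(): print(s,zb,m.sum(),np.percentile(y[m],[2,50,98]).round(1),np.percentile(c[...,0][m],[2,98]).round(1),"rows",np.where(m)[0].min(),np.where(m)[0].max())
to(.5055,-.079,.122,6)
```

```text
-1 -100 2493 [27.5 47.9 59.1] [-9.9 13.3] rows 275 340
-1 -90 755 [28.4 39.6 57.3] [ 6.7 13.9] rows 266 292
-1 -80 528 [27.2 28.6 38. ] [-8.1 12.3] rows 257 303
-1 -70 470 [27.2 28.8 40.6] [-9.4 11.9] rows 246 297
-1 -60 410 [27.2 29.  40.7] [-9.2 11.9] rows 236 286
-1 -50 236 [22.2 27.7 39.3] [-9.8 12. ] rows 231 274
-1 -40 586 [15.2 21.6 27.8] [-6.3  4.6] rows 233 261
-1 -30 241 [15.4 23.7 34.1] [3.2 5.2] rows 224 234
-1 -20 211 [15.4 25.  34.2] [3.2 5.3] rows 218 227
-1 -10 156 [15.5 24.7 34.3] [3.2 5. ] rows 214 220
-1 0 2 [17.5 18.5 19.5] [0.4 0.7] rows 213 213
-1 10 130 [15.3 24.1 32.9] [-1.3  0.5] rows 208 213
-1 20 122 [15.5 24.1 32.9] [-0.5  0.6] rows 203 209
1 -100 2469 [27.5 47.9 59. ] [-9.9 13.3] rows 274 339
1 -90 767 [28.  39.4 57.3] [ 6.8 13.9] rows 267 324
1 -80 503 [27.2 28.5 37.5] [-8.9 12.5] rows 257 304
1 -70 481 [27.2 28.6 40.5] [-9.  11.9] rows 246 295
1 -60 410 [27.2 29.1 40.6] [-9.4 12. ] rows 236 286
1 -50 242 [23.7 27.6 39.1] [-9.6 12. ] rows 231 274
1 -40 521 [15.3 20.9 27.5] [-6.3  4.6] rows 233 262
1 -30 152 [15.2 20.4 26.7] [2.9 4.9] rows 224 236
1 -20 126 [15.4 20.9 26.8] [3.1 5.1] rows 219 230
1 -10 100 [15.2 21.  26.9] [3.  4.8] rows 214 222
1 10 77 [15.4 20.5 25.4] [-1.4  0.5] rows 208 213
1 20 68 [15.3 20.3 25.3] [-0.3  0.6] rows 203 208
t3.22 pos [505.1 -73.9 124.2] yaw 6.31 dz -1.0 F [-0.6  1.2  1. ] op 55.1 g 1 | go [ 0.1 -5.2  2.2] roll 0.0054
```

The depth shows the fingertips about 44 mm behind the nominal TCP, just above the grip's top, so they closed over it. The grip is at tool y −34..27, off by −3.7, and x centre −2. I'll open, recentre and recheck where the tips are.

```bash
python3 -m handwheel '[{"tx":0,"ty":0,"tz":-8,"roll":0},{"tx":0,"ty":0,"tz":0,"roll":0},{"tx":-2,"ty":-4,"tz":0,"roll":0},{"tx":0,"ty":0,"tz":0,"roll":0},{"tx":0,"ty":0,"tz":0,"roll":0}]' 85
cat >> h.py <<'E'
def grip():
    im,c,w=wcloud();x,y,z=c[...,0],c[...,1],c[...,2];to(*ctrl.get_obs()["tool_pos"])
    for s in(-1,1):
        m=(y*s>10)&(y*s<70)&(x>6)&(x<14)&(z>-95);print("finger",s,"tip z",np.percentile(z[m],99.5).round(1),"inner y",np.percentile(y[m]*s,1).round(1))
    return c,w
E
python3 - <<'E'
from h import *
c,w=grip()
b=(w[...,2]>135)&(w[...,2]<158)&(np.abs(w[...,0]-505)<25)&(np.abs(w[...,1]+78)<50)&(np.abs(c[...,0])<9)
print(np.percentile(c[b],[1,50,99],axis=0).round(1))
E
```

```text
t: 3.63
tool_pos: [0.5071, -0.0777, 0.1314]
tool_rot: [0.172, -3.137, -0.0]
contact_force: [-0.1, 1.0, -0.1]
opening: 0.085
grip_force: 0.0
t3.68 pos [507.  -77.6 131.3] yaw 6.30 dz -1.0 F [0.6 0.1 0.1] op 85.1 g 0 | go [0. 0. 0.] roll None
finger -1 tip z 132.9 inner y 10.8
finger 1 tip z 133.1 inner y 10.6
[[  4.8 -29.9 -26.4]
 [  6.    0.2 -16. ]
 [  7.   30.1  -3.8]]
```

```bash
sed -i 's/(z>-95)/(z>-95)\&(z<-5)\&(x>8)/' h.py
python3 -m handwheel '[{"tx":0,"ty":0,"tz":12,"roll":0},{"tx":0,"ty":0,"tz":10,"roll":0},{"tx":0,"ty":0,"tz":0,"roll":0}]' 85
python3 -c "
from h import *
c,w=grip()"
```

```text
t: 3.93
tool_pos: [0.5048, -0.0768, 0.1058]
tool_rot: [0.173, -3.131, -0.003]
contact_force: [-0.8, 0.1, 0.4]
opening: 0.0854
grip_force: 0.0
t3.98 pos [505.3 -76.9 106.8] yaw 6.32 dz -1.0 F [-0.7  0.7 -0.4] op 85.0 g 0 | go [0. 0. 0.] roll None
finger -1 tip z -51.6 inner y 42.1
finger 1 tip z -51.3 inner y 42.0
```

```bash
python3 -m handwheel '[{"tx":0,"ty":0,"tz":12,"roll":0},{"tx":0,"ty":0,"tz":12,"roll":0},{"tx":0,"ty":0,"tz":0,"roll":0},{"tx":0,"ty":0,"tz":0,"roll":0}]' 85
python3 -m handwheel '[{"tx":0,"ty":0,"tz":0,"roll":0},{"tx":0,"ty":0,"tz":0,"roll":0},{"tx":0,"ty":0,"tz":0,"roll":0},{"tx":0,"ty":0,"tz":0,"roll":0},{"tx":0,"ty":0,"tz":0,"roll":0}]' 50 20
python3 -c "
from h import *
c,w=grip()"
```

```text
t: 4.32
tool_pos: [0.506, -0.0771, 0.0839]
tool_rot: [0.173, -3.134, -0.002]
contact_force: [-0.0, -0.4, 0.2]
opening: 0.0848
grip_force: 0.0
t: 4.73
tool_pos: [0.5078, -0.0776, 0.0862]
tool_rot: [-0.173, 3.135, -0.001]
contact_force: [0.8, -0.4, -0.5]
opening: 0.0637
grip_force: 24.6
t4.78 pos [507.8 -77.6  86.2] yaw 6.31 dz -1.0 F [ 1.4 -0.1  0. ] op 63.3 g 25 | go [0. 0. 0.] roll None
finger -1 tip z -45.0 inner y 30.2
finger 1 tip z -44.6 inner y 30.4
```

Gripped at 64 mm. Now tipping about the toe edge in small arc steps.

```bash
python3 -m handwheel '[{"tx":9,"ty":0,"tz":-3.5,"roll":0},{"tx":9,"ty":0,"tz":-4,"roll":0},{"tx":8.5,"ty":0,"tz":-3.5,"roll":0},{"tx":9.5,"ty":0,"tz":-2.5,"roll":0},{"tx":9.5,"ty":0,"tz":-2.5,"roll":0},{"tx":9.5,"ty":0,"tz":-2,"roll":0},{"tx":0,"ty":0,"tz":0,"roll":0}]' 50 20
cat >> h.py <<'E'
def lean():
    "lean of the basket from the plate inner face / grip in tool x-z, wrist cloud"
    c,w=grip();im,_=optics.get_image("scene");return im
E
python3 - <<'E'
from h import *
im,c,w=wcloud();np.savez("pics/wc2.npz",im=im,c=c,w=w);to(0,0,0)
for r in range(60,250,8): print(r,c[r,258].round(0),im[r,258])
b,_=optics.get_image("scene");cv2.imwrite("pics/l1.png",np.hstack([cv2.resize(im,(400,300)),cv2.resize(b[180:290,190:337],(400,300))])[:,:,::-1])
E
```

```text
t: 5.37
tool_pos: [0.4505, -0.0833, 0.1026]
tool_rot: [0.172, -3.134, -0.001]
contact_force: [-0.5, -0.4, -4.5]
opening: 0.0641
grip_force: 24.3
t5.42 pos [451.5 -83.3 102.7] yaw 6.28 dz -1.0 F [ 0.8 -0.1 -4.2] op 63.7 g 24 | go [439.5 132.1 103.2] roll None
60 [226.  -3. 902.] [242 241 239]
68 [197.  -3. 905.] [231 230 229]
76 [167.  -3. 902.] [239 238 238]
84 [138.  -3. 904.] [242 241 240]
92 [82. -1. 56.] [255 255 255]
100 [76. -1. 70.] [242 240 246]
108 [69. -1. 68.] [50 51 55]
116 [62. -1. 69.] [51 48 55]
124 [56. -1. 68.] [48 47 52]
132 [49. -1. 70.] [197 190 196]
140 [43. -1. 60.] [205 200 182]
148 [37. -1. 57.] [255 255 254]
156 [29. -1. 69.] [255 255 255]
164 [24. -1. 58.] [255 255 255]
172 [17. -1. 59.] [255 255 255]
180 [10. -1. 60.] [255 255 255]
188 [ 0. -1. 69.] [138 141 147]
196 [ 1. -1. 46.] [133 135 142]
204 [ 2. -1. 25.] [133 135 141]
212 [ 2. -0.  9.] [133 134 142]
220 [ 2. -0. -5.] [133 134 142]
228 [  1.  -0. -16.] [132 135 143]
236 [  2.  -0. -29.] [138 137 146]
244 [  6.  -0. -46.] [22 20 25]
```

View pics/l1.png

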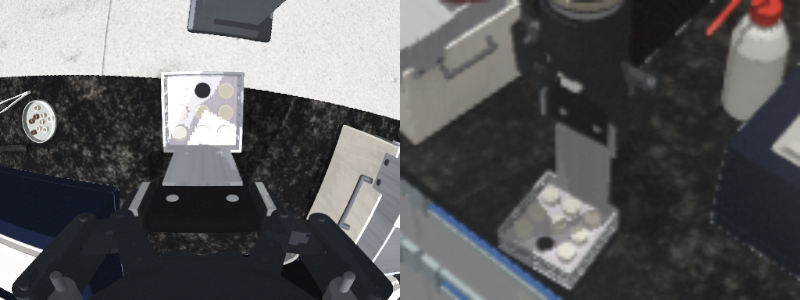

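The basket did not turn. It slid and lifted upright, so table friction is too weak. I'll block its toe end against the bath's right end face instead (basket yawed −97°) and pull the grip over the bath. First I need the handle geometry there and q6.

Run:
```python
from h import *
o=ctrl.get_obs();print(o["q"].round(2))
C=np.array([489.8,202.8]);a=np.radians(-7.1);ex=np.array([np.cos(a),np.sin(a)]);ey=np.array([-np.sin(a),np.cos(a)])
w=np.load("pics/wc.npz")["w"]
for nm,w in(("scene",cloud("scene",np.load("pics/scene0.npz")["d"])*1000),("wrist",w)):
    P=w[...,:2]-C;bx=P@ex;by=P@ey;z=w[...,2]
    for z0 in range(20,155,10):
        m=(by<-95)&(by>-150)&(np.abs(bx)<78)&(z>z0)&(z<z0+10)
        if m.sum()>5:print(nm,z0,m.sum(),"by",np.percentile(by[m],[2,10,50]).round(1),"bx of by<-116",np.percentile(bx[m&(by<-116)],[2,98]).round(0) if (m&(by<-116)).any() else "")
```

```text
[-0.34 -0.28  2.08  0.    1.35 -2.03]
scene 20 93 by [-111.5 -110.7 -108.9] bx of by<-116 
scene 30 109 by [-111.3 -110.9 -109.2] bx of by<-116 
scene 40 107 by [-111.2 -110.1 -108.7] bx of by<-116 
scene 50 97 by [-111.  -110.3 -108.8] bx of by<-116 
scene 60 113 by [-111.8 -110.8 -109.1] bx of by<-116 
scene 70 74 by [-110.9 -110.3 -109.1] bx of by<-116 
scene 80 99 by [-121.1 -110.5 -108.8] bx of by<-116 [-20.  18.]
scene 90 159 by [-123.2 -121.  -110. ] bx of by<-116 [-30.  33.]
scene 100 115 by [-111.6 -111.2 -109.3] bx of by<-116 
scene 110 203 by [-112.1 -110.7 -108. ] bx of by<-116 
scene 120 104 by [-112.1 -111.2 -102.1] bx of by<-116 
scene 130 112 by [-112.4 -111.3 -102. ] bx of by<-116 
scene 140 108 by [-112.2 -110.8 -101.8] bx of by<-116 
scene 150 126 by [-111.9 -109.6 -103.2] bx of by<-116 
wrist 20 663 by [-109.6 -109.2 -108.5] bx of by<-116 
wrist 30 714 by [-109.6 -109.2 -108.6] bx of by<-116 
wrist 40 786 by [-109.8 -109.3 -108.5] bx of by<-116 
wrist 50 843 by [-109.7 -109.3 -108.5] bx of by<-116 
wrist 60 918 by [-109.7 -109.3 -108.5] bx of by<-116 
wrist 70 719 by [-109.7 -109.3 -108.6] bx of by<-116 
wrist 80 822 by [-109.8 -109.3 -108.5] bx of by<-116 [-26.  25.]
wrist 90 1708 by [-121.8 -120.9 -109. ] bx of by<-116 [-30.  33.]
wrist 100 1238 by [-110.7 -109.8 -108.7] bx of by<-116 
wrist 110 2238 by [-111.3 -109.9 -108.2] bx of by<-116 
wrist 120 1363 by [-110.8 -110.  -101.1] bx of by<-116 
wrist 130 1425 by [-110.9 -110.2 -101. ] bx of by<-116 
wrist 140 1321 by [-110.9 -109.9 -100.6] bx of by<-116 
wrist 150 192 by [-110.6 -109.3 -106.2] bx of by<-116
```

```bash
python3 -m handwheel '[{"tx":0,"ty":0,"tz":-11,"roll":0},{"tx":0,"ty":0,"tz":-11,"roll":0.12},{"tx":0,"ty":0,"tz":0,"roll":0.12},{"tx":0,"ty":0,"tz":0,"roll":0.12},{"tx":0,"ty":0,"tz":0,"roll":0.12},{"tx":0,"ty":0,"tz":0,"roll":0.12},{"tx":0,"ty":0,"tz":0,"roll":0.12},{"tx":0,"ty":0,"tz":0,"roll":0.12},{"tx":0,"ty":0,"tz":0,"roll":0.12},{"tx":0,"ty":0,"tz":0,"roll":0.12},{"tx":0,"ty":0,"tz":0,"roll":0.12},{"tx":0,"ty":0,"tz":0,"roll":0.12}]' 50 60
python3 -m handwheel '[{"tx":0,"ty":0,"tz":0,"roll":0.12},{"tx":0,"ty":0,"tz":0,"roll":0.12},{"tx":0,"ty":0,"tz":0,"roll":0.12},{"tx":0,"ty":0,"tz":0,"roll":0.12},{"tx":15,"ty":1,"tz":0,"roll":0},{"tx":15,"ty":1,"tz":0,"roll":0},{"tx":15,"ty":1,"tz":0,"roll":0},{"tx":0,"ty":0,"tz":0,"roll":0}]' 50 60
python3 -c "
from h import *
to(.4622,-.0185,.1245,-97.1);print(ctrl.get_obs()['q'].round(2))"
```

```text
t: 6.47
tool_pos: [0.453, -0.0836, 0.1262]
tool_rot: [1.794, 2.579, -0.0]
contact_force: [-0.8, -1.2, -3.6]
opening: 0.0632
grip_force: 69.3
t: 7.13
tool_pos: [0.4614, -0.0373, 0.1261]
tool_rot: [-2.347, -2.088, -0.001]
contact_force: [0.3, 1.4, -4.3]
opening: 0.063
grip_force: 69.3
t7.13 pos [461.4 -37.3 126.1] yaw -96.68 dz -1.0 F [ 0.3  1.4 -4.3] op 63.0 g 69 | go [18.7 -1.4  1.6] roll 0.0073
[-0.24 -0.3   2.05  0.    1.39 -0.13]
```

```bash
python3 -m handwheel '[{"tx":15,"ty":-1,"tz":1,"roll":0.007},{"tx":15,"ty":0,"tz":0,"roll":0},{"tx":13,"ty":0,"tz":0,"roll":0},{"tx":8,"ty":0,"tz":-1,"roll":0},{"tx":7,"ty":0,"tz":-4,"roll":0},{"tx":7,"ty":0,"tz":-4,"roll":0},{"tx":7,"ty":0,"tz":-4,"roll":0},{"tx":0,"ty":0,"tz":0,"roll":0}]' 50 20
cat >> h.py <<'E'
def plane():
    "lean: basket plate inner face slope in the tool x-z plane, degrees (positive = toe down lean)"
    im,c,w=wcloud();x,y,z=c[...,0],c[...,1],c[...,2]
    to(*ctrl.get_obs()["tool_pos"])
    m=(np.abs(y)<24)&(z>-40)&(z<90)&(np.abs(x)<150);x,y,z=x[m],y[m],z[m]
    rng=np.random.default_rng(0);best=None
    for _ in range(300):
        i,j=rng.integers(len(x),size=2)
        if abs(z[i]-z[j])<25:continue
        k=(x[i]-x[j])/(z[i]-z[j]);q=x-(x[i]+k*(z-z[i]));n=(np.abs(q)<1)&(np.abs(k)<1.5)
        if best is None or n.sum()>best.sum():best=n
    k,b=np.polyfit(z[best],x[best],1);print("lean %.1f"%np.degrees(np.arctan(-k)),"plate inner x at z=0: %.1f"%b,"n",best.sum(),"z",z[best].min().round(),z[best].max().round(),"y",np.percentile(y[best],[1,99]).round())
    return im,c,w
E
python3 -c "
from h import *
plane()"
```

```text
t: 7.8
tool_pos: [0.4689, 0.0326, 0.1385]
tool_rot: [2.355, 2.078, -0.001]
contact_force: [-1.8, -4.2, -3.1]
opening: 0.0629
grip_force: 68.6
t7.85 pos [468.9  32.3 138.3] yaw -97.19 dz -1.0 F [-1.  -2.6 -2.7] op 63.0 g 69 | go [0. 0. 0.] roll None
lean 8.6 plate inner x at z=0: -9.1 n 2494 z -27.0 79.0 y [-24.  23.]
```

It pivots: lean 8.6° with only about 4 N. Continuing the arc.

```bash
python3 -m handwheel '[{"tx":8,"ty":0,"tz":-4,"roll":0},{"tx":8,"ty":0,"tz":-3,"roll":0},{"tx":8,"ty":0,"tz":-3,"roll":0},{"tx":8,"ty":0,"tz":-2,"roll":0},{"tx":8,"ty":0,"tz":-2,"roll":0},{"tx":8,"ty":0,"tz":-1,"roll":0},{"tx":0,"ty":0,"tz":0,"roll":0}]' 50 20
python3 -c "
from h import *
plane()"
```

```text
t: 8.43
tool_pos: [0.4749, 0.0816, 0.1528]
tool_rot: [-2.355, -2.078, -0.001]
contact_force: [1.1, -3.3, -3.7]
opening: 0.0632
grip_force: 67.2
t8.48 pos [474.8  81.3 152.7] yaw -97.14 dz -1.0 F [-0.1 -2.1 -4.8] op 63.1 g 67 | go [0. 0. 0.] roll None
lean 0.0 plate inner x at z=0: 25.1 n 1133 z -2.0 90.0 y [-22.  24.]
```

```bash
sed -i 's/(np.abs(k)<1.5)/(np.abs(k)<1.5)\&(abs(x[i]+k*(-30-z[i]))<16)/' h.py
python3 - <<'E'
from h import *
im,c,w=plane();b,_=optics.get_image("scene");cv2.imwrite("pics/l2.png",np.hstack([cv2.resize(im,(400,300)),cv2.resize(b[110:270,130:343],(400,300))])[:,:,::-1])
E
```

```text
t8.53 pos [474.8  81.1 152.7] yaw -97.17 dz -1.0 F [-0.5 -1.9 -3.9] op 63.3 g 67 | go [0. 0. 0.] roll NoneTraceback (most recent call last):
  File "<stdin>", line 2, in <module>
  File "h.py", line 39, in plane
    k,b=np.polyfit(z[best],x[best],1);print("lean %.1f"%np.degrees(np.arctan(-k)),"plate inner x at z=0: %.1f"%b,"n",best.sum(),"z",z[best].min().round(),z[best].max().round(),"y",np.percentile(y[best],[1,99]).round())
        ~~~~~~~~~~^^^^^^^^^^^^^^^^^^^
    raise TypeError("expected non-empty vector for x")
TypeError: expected non-empty vector for x
```

Run:
```python
from h import *
im,c,w=wcloud();np.savez("pics/wc3.npz",im=im,c=c,w=w);b,_=optics.get_image("scene");cv2.imwrite("pics/l2.png",np.hstack([cv2.resize(im,(400,300)),cv2.resize(b[110:270,130:343],(400,300))])[:,:,::-1])
for r in range(150,270,6): print(r,c[r,258].round(0),c[r,235].round(0),im[r,258])
```

```text
150 [ 25.  -1. 115.] [ 45. -15.  -2.] [87 89 95]
156 [26. -1. 82.] [ 41. -15.  -1.] [89 91 95]
162 [26. -1. 56.] [ 37. -15.   0.] [92 92 98]
168 [26. -1. 34.] [ 34. -15.  -1.] [90 92 97]
174 [26. -1. 15.] [ 30. -15.  -0.] [91 92 99]
180 [25. -1.  4.] [ 26. -15.  -0.] [107 110 115]
186 [ 5. -1. 58.] [ 22. -15.   0.] [39 40 44]
192 [-9. -1. 84.] [ 18. -15.  -0.] [19 19 19]
198 [-13.  -1.  81.] [-10. -22.  72.] [16 17 19]
204 [-18.  -1.  79.] [-18. -22.  77.] [126 122 132]
210 [-20.  -1.  68.] [-20. -21.  67.] [142 138 124]
216 [-24.  -1.  63.] [-24. -21.  64.] [143 139 123]
222 [-29.  -1.  62.] [-29. -21.  62.] [144 140 125]
228 [-37.  -1.  67.] [-38. -22.  69.] [128 125 135]
234 [-39.  -1.  58.] [-39. -21.  57.] [150 146 134]
240 [-43.  -1.  54.] [-43. -21.  54.] [142 137 122]
246 [-48.  -1.  52.] [-48. -21.  52.] [144 139 125]
252 [-57.  -1.  58.] [-56. -22.  56.] [127 124 131]
258 [-62.  -1.  55.] [-62. -22.  56.] [114 110 117]
264 [  8.  -1. -69.] [  9. -10. -71.] [11  9 14]
```

View pics/l2.png

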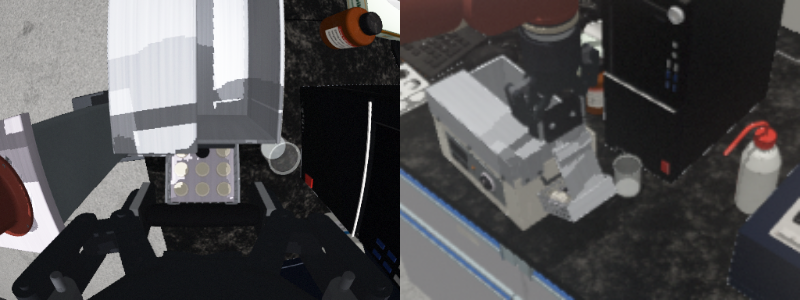

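The view shows the basket leaned about 30° against the casing end. Its crucibles are at (200,170) in the wrist panel and the grip is over the bath end. I'll take it to about 44°.

```bash
python3 -m handwheel '[{"tx":8,"ty":0,"tz":-1,"roll":0},{"tx":8,"ty":0,"tz":0,"roll":0},{"tx":8,"ty":0,"tz":0,"roll":0},{"tx":8,"ty":0,"tz":0,"roll":0},{"tx":3,"ty":0,"tz":0,"roll":0},{"tx":0,"ty":0,"tz":0,"roll":0}]' 50 20
python3 -m handwheel '[{"tx":0,"ty":0,"tz":0,"roll":0},{"tx":-10,"ty":0,"tz":-4,"roll":0},{"tx":-14,"ty":0,"tz":-6,"roll":0},{"tx":-16,"ty":0,"tz":-6,"roll":0},{"tx":-16,"ty":0,"tz":-6,"roll":0},{"tx":-10,"ty":0,"tz":-6,"roll":0},{"tx":0,"ty":0,"tz":0,"roll":0}]' 50 95
python3 - <<'E'
from h import *
im,c,w=wcloud();np.savez("pics/wc4.npz",im=im,c=c,w=w);to(0,0,0)
for r in range(110,270,6): print(r,c[r,258].round(0),c[r,235].round(0),im[r,258])
E
```

```text
t: 9.13
tool_pos: [0.4788, 0.1143, 0.1527]
tool_rot: [2.356, 2.077, -0.003]
contact_force: [0.6, -5.6, -6.9]
opening: 0.0633
grip_force: 65.4
t: 9.72
tool_pos: [0.472, 0.0481, 0.1839]
tool_rot: [2.358, 2.073, 0.006]
contact_force: [-0.1, -0.1, -2.3]
opening: 0.0626
grip_force: 105.6
t9.77 pos [471.7  49.  183. ] yaw -97.34 dz -1.0 F [ 0.7 -0.3 -3.4] op 62.4 g 106 | go [-109.3 -462.1  181.5] roll None
110 [ 64.  -1. 170.] [ 68. -17.  31.] [102 103 109]
116 [ 59.  -1. 126.] [ 64. -17.  31.] [81 84 88]
122 [59. -1. 38.] [ 60. -17.  29.] [85 85 88]
128 [51. -1. 74.] [ 55. -17.  30.] [117 114 109]
134 [ 34.  -1. 185.] [ 51. -17.  31.] [61 60 55]
140 [39. -1. 90.] [ 39. -22.  90.] [61 64 69]
146 [ 19.  -1. 183.] [ 19. -30. 183.] [5 7 5]
152 [ 12.  -1. 184.] [ 12. -30. 183.] [4 5 3]
158 [  4.  -1. 184.] [  4. -30. 185.] [15 15 16]
164 [ -3.  -1. 184.] [ -4. -30. 185.] [9 8 8]
170 [-11.  -1. 184.] [-11. -30. 185.] [19 15 17]
176 [-19.  -1. 184.] [-19. -30. 185.] [16 15 15]
182 [-27.  -1. 183.] [-27. -30. 184.] [7 8 7]
188 [-35.  -1. 185.] [-35. -31. 184.] [12 12  9]
194 [-43.  -1. 184.] [-43. -31. 185.] [18 19 19]
200 [-51.  -1. 184.] [-51. -31. 184.] [18 17 19]
206 [-24.  -1.  88.] [-24. -23.  88.] [88 90 95]
212 [-30.  -1.  88.] [-29. -23.  86.] [109 105 114]
218 [-34.  -1.  84.] [-30. -22.  73.] [ 7 11 13]
224 [-39.  -1.  79.] [-35. -22.  71.] [10 13 14]
230 [-43.  -1.  76.] [-40. -22.  68.] [11  9 12]
236 [-47.  -1.  71.] [-48. -23.  72.] [107 106 112]
242 [-48.  -1.  60.] [-48. -22.  60.] [130 126 114]
248 [-52.  -1.  56.] [-52. -21.  56.] [127 123 111]
254 [-56.  -1.  52.] [-57. -21.  54.] [140 135 126]
260 [  8.  -1. -67.] [  8. -11. -67.] [35 32 37]
266 [  9.  -1. -72.] [  8. -10. -71.] [ 9  6 10]
```

Lean is about 42°, and the pivot model fits. Now measuring the cover edge and far wall in bath axes from all clouds.

Run:
```python
from h import *
C=np.array([489.8,202.8])
cl={n:cloud(n,np.load(f"pics/{n}0.npz")["d"])*1000 for n in("top","scene")}
for n in("wc","wc3","wc4"):cl[n]=np.load(f"pics/{n}.npz")["w"]
for n,w in cl.items():
    a=np.radians(-7.1);ex=np.array([np.cos(a),np.sin(a)]);ey=np.array([-np.sin(a),np.cos(a)])
    P=w[...,:2]-C;bx=P@ex;by=P@ey;z=w[...,2]
    t=(z>146)&(z<158)&(np.abs(by)<90)&(np.abs(bx)<85)
    s=[n]
    for nm,m in(("cover",t&(bx<20)),("rim",t&(bx>40))):
        if m.sum()>20:s+=[nm,m.sum(),np.percentile(bx[m],[1,5,50,95,99]).round(1),"z",np.median(z[m]).round(1)]
    m=(z>60)&(z<140)&(np.abs(by)<80)&(bx>45)&(bx<72)
    if m.sum()>20:
        s+=["innerwall",m.sum(),np.percentile(bx[m],[5,50,95]).round(1)]
        # slope for yaw
        k,b=np.polyfit(by[m],bx[m],1);s+=["yawcorr",np.degrees(-k).round(2),"bx0",b.round(1)]
    m=(z>20)&(z<115)&(np.abs(by)<100)&(bx>70)&(bx<85)
    if m.sum()>20:s+=["farface",np.median(bx[m]).round(1)]
    m=(z>20)&(z<115)&(np.abs(by)<100)&(bx<-68)&(bx>-85)
    if m.sum()>20:s+=["front",np.median(bx[m]).round(1)]
    m=(z>125)&(z<158)&(by>85)&(by<125)&(np.abs(bx)<85)
    if m.sum()>20:s+=["leftend",np.percentile(by[m],[95]).round(1)]
    print(*s)
```

```text
top cover 1746 [-76.4 -73.7 -41.3  -9.1  -6.2] z 153.2 rim 83 [59.9 60.3 62.4 64.4 64.9] z 150.0 innerwall 328 [59.9 60.8 71.1] yawcorr -0.21 bx0 61.4 farface 73.1 front -76.6 leftend [112.7]
scene cover 1189 [-76.  -74.6 -42.6  -8.6  -5.1] z 152.5 rim 65 [60.  60.4 62.8 65.5 66. ] z 148.2 innerwall 504 [60.2 61.8 63.3] yawcorr 0.02 bx0 61.8 front -74.9 leftend [111.4]
wc rim 194 [60.8 61.1 62.3 64.9 65.2] z 148.9 innerwall 871 [60.9 61.5 62. ] yawcorr 0.1 bx0 61.5 farface 72.8 front -69.3
wc3 cover 19266 [-74.6 -71.5 -38.5  -7.6  -5.2] z 153.5 rim 1144 [61.1 61.3 62.8 64.9 65.3] z 149.0 innerwall 3856 [61.1 61.6 62. ] yawcorr 0.08 bx0 61.5
wc4 cover 11320 [-74.7 -71.7 -39.   -7.8  -5. ] z 153.5 rim 681 [61.1 61.3 62.9 65.  65.5] z 148.9 innerwall 2101 [61.1 61.5 62. ] yawcorr 0.07 bx0 61.5
```

```bash
python3 -m handwheel '[{"tx":0,"ty":0,"tz":-26,"roll":0},{"tx":0,"ty":0,"tz":-26,"roll":0},{"tx":0,"ty":0,"tz":-26,"roll":0},{"tx":0,"ty":0,"tz":-25,"roll":0},{"tx":0,"ty":0,"tz":0,"roll":-0.1},{"tx":0,"ty":0,"tz":0,"roll":-0.1},{"tx":0,"ty":0,"tz":0,"roll":-0.1},{"tx":0,"ty":0,"tz":0,"roll":-0.1},{"tx":0,"ty":0,"tz":0,"roll":-0.1},{"tx":0,"ty":0,"tz":0,"roll":-0.1},{"tx":0,"ty":0,"tz":0,"roll":-0.1},{"tx":0,"ty":0,"tz":0,"roll":-0.1}]' 50 95
python3 -m handwheel '[{"tx":0,"ty":0,"tz":0,"roll":-0.1},{"tx":0,"ty":0,"tz":0,"roll":-0.1},{"tx":0,"ty":0,"tz":0,"roll":-0.1},{"tx":0,"ty":0,"tz":0,"roll":-0.1},{"tx":0,"ty":0,"tz":0,"roll":-0.1},{"tx":0,"ty":0,"tz":0,"roll":-0.1},{"tx":0,"ty":0,"tz":0,"roll":-0.1},{"tx":0,"ty":0,"tz":0,"roll":-0.07},{"tx":0,"ty":0,"tz":0,"roll":0}]' 50 95
python3 -c "
from h import *
to(.5245,.1985,.285,-7.1)"
```

```text
t: 10.77
tool_pos: [0.4707, 0.0504, 0.284]
tool_rot: [-1.353, -2.834, -0.002]
contact_force: [-0.3, -0.0, -4.2]
opening: 0.0624
grip_force: 106.1
t: 11.52
tool_pos: [0.4706, 0.0503, 0.284]
tool_rot: [-0.196, -3.134, -0.002]
contact_force: [-0.8, -0.4, -3.7]
opening: 0.0622
grip_force: 106.1
t11.52 pos [470.6  50.3 284. ] yaw -7.14 dz -1.0 F [-0.8 -0.4 -3.7] op 62.2 g 106 | go [-35.1 153.8  -0.8] roll -0.0008
```

```bash
python3 -m handwheel '[{"tx":-5,"ty":20,"tz":0,"roll":0},{"tx":-5,"ty":22,"tz":0,"roll":0},{"tx":-5,"ty":22,"tz":0,"roll":0},{"tx":-5,"ty":22,"tz":0,"roll":0},{"tx":-5,"ty":22,"tz":0,"roll":0},{"tx":-5,"ty":22,"tz":0,"roll":0},{"tx":-5,"ty":24,"tz":0,"roll":0},{"tx":0,"ty":0,"tz":0,"roll":0},{"tx":0,"ty":0,"tz":0,"roll":0}]' 50 95
python3 - <<'E'
from h import *
to(.5245,.1985,.274,-7.1)
im,c,w=wcloud();np.savez("pics/wc5.npz",im=im,c=c,w=w)
for r in range(160,250,6): print(r,c[r,258].round(0),im[r,258])
x,y,z=[c[...,i] for i in range(3)]
m=(np.abs(y)<40)&(z>40)&(z<110)&(x<-5)&(x>-100)&(np.arange(384)[:,None]>150)
g=m&(np.ptp(im.astype(int),axis=2)<14)
k=np.polyfit(x[m],z[m],1);print("fit",m.sum(),np.degrees(np.arctan(k[0])))
E
```

```text
t: 12.27
tool_pos: [0.5246, 0.199, 0.2837]
tool_rot: [-0.198, -3.133, 0.0]
contact_force: [-0.9, -0.6, -4.1]
opening: 0.0625
grip_force: 107.1
t12.27 pos [524.6 199.  283.7] yaw -7.22 dz -1.0 F [-0.9 -0.6 -4.1] op 62.5 g 107 | go [ 0.1 -0.5  9.7] roll -0.002
160 [-15.  -1. 270.] [232 234 238]
166 [-24.  -1. 270.] [204 209 216]
172 [-28.  -1. 244.] [78 80 85]
178 [-28.  -1. 209.] [82 84 88]
184 [-28.  -1. 180.] [80 81 84]
190 [-28.  -1. 154.] [78 77 82]
196 [-29.  -1. 136.] [87 88 95]
202 [-17.  -1.  81.] [105 105 113]
208 [-26.  -1.  92.] [79 81 86]
214 [-30.  -1.  85.] [106 101 110]
220 [-35.  -1.  82.] [10 11  9]
226 [-40.  -1.  79.] [11 10 13]
232 [-44.  -1.  74.] [13 14 17]
238 [-44.  -1.  62.] [131 125 119]
244 [-49.  -1.  59.] [125 120 109]
fit 5057 34.97902016904627
```

The corner point at tool (−17,81) matches a lean of 42–43°. Going in along the toe direction.

```bash
python3 -m handwheel '[{"tx":0,"ty":0,"tz":9.7,"roll":0},{"tx":8,"ty":0,"tz":7.2,"roll":0},{"tx":8,"ty":0,"tz":7.2,"roll":0},{"tx":8,"ty":0,"tz":7.2,"roll":0},{"tx":8,"ty":0,"tz":7.2,"roll":0},{"tx":8,"ty":0,"tz":7.2,"roll":0},{"tx":0,"ty":0,"tz":0,"roll":0}]' 50 95
python3 -m handwheel '[{"tx":8,"ty":0,"tz":7.2,"roll":0},{"tx":8,"ty":0,"tz":7.2,"roll":0},{"tx":8,"ty":0,"tz":7.2,"roll":0},{"tx":8,"ty":0,"tz":7.2,"roll":0},{"tx":2,"ty":0,"tz":2,"roll":0},{"tx":0,"ty":0,"tz":0,"roll":0},{"tx":0,"ty":0,"tz":0,"roll":0}]' 50 95
python3 - <<'E'
from h import *
X=489.8-39*.9923;Y=202.8+39*.1236
to(X/1000,Y/1000,.207,-7.1)
im,c,w=wcloud();np.savez("pics/wc6.npz",im=im,c=c,w=w);b,_=optics.get_image("scene");cv2.imwrite("pics/l3.png",np.hstack([cv2.resize(im,(400,300)),cv2.resize(b[90:250,110:323],(400,300))])[:,:,::-1])
E
```

```text
t: 12.9
tool_pos: [0.483, 0.2024, 0.2365]
tool_rot: [-0.199, -3.132, 0.001]
contact_force: [-0.3, 0.6, -3.0]
opening: 0.0626
grip_force: 107.1
t: 13.48
tool_pos: [0.4517, 0.207, 0.2081]
tool_rot: [0.199, 3.135, 0.0]
contact_force: [0.5, 0.4, -2.5]
opening: 0.0628
grip_force: 107.1
t13.48 pos [451.7 207.  208.1] yaw -7.25 dz -1.0 F [ 0.5  0.4 -2.5] op 62.8 g 107 | go [0.6 0.5 1.1] roll -0.0027
```

View pics/l3.png

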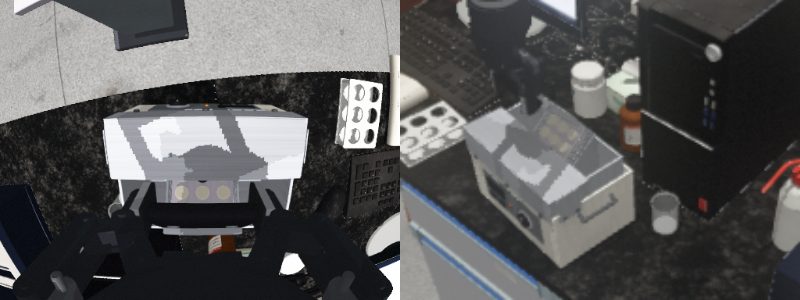

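The basket is in toe first with no contact forces: crucibles at (205,190) in the wrist panel, cover in front. Now lowering to plate bottom z ≈ 105, then pushing forward so the wall turns it upright.

```bash
python3 -m handwheel '[{"tx":2,"ty":0,"tz":8,"roll":0},{"tx":0,"ty":0,"tz":8,"roll":0},{"tx":0,"ty":0,"tz":8,"roll":0},{"tx":0,"ty":0,"tz":8,"roll":0},{"tx":0,"ty":0,"tz":8,"roll":0},{"tx":0,"ty":0,"tz":8,"roll":0},{"tx":0,"ty":0,"tz":6,"roll":0},{"tx":0,"ty":0,"tz":0,"roll":0}]' 50 95
python3 -m handwheel '[{"tx":-3,"ty":0,"tz":0,"roll":0},{"tx":-3,"ty":0,"tz":-1,"roll":0},{"tx":-5,"ty":0,"tz":-4,"roll":0},{"tx":-5,"ty":0,"tz":-4,"roll":0},{"tx":-5,"ty":0,"tz":-4,"roll":0},{"tx":0,"ty":0,"tz":0,"roll":0}]' 50 20
python3 - <<'E'
from h import *
to(.45,.207,.150,-7.1)
E
```

```text
t: 14.25
tool_pos: [0.4485, 0.2068, 0.1518]
tool_rot: [-0.199, -3.132, 0.002]
contact_force: [0.0, -0.3, -3.2]
opening: 0.0627
grip_force: 107.1
t: 14.75
tool_pos: [0.4704, 0.2045, 0.1674]
tool_rot: [-0.199, -3.133, 0.0]
contact_force: [-3.7, 0.7, -4.1]
opening: 0.0629
grip_force: 107.3
t14.75 pos [470.4 204.5 167.4] yaw -7.28 dz -1.0 F [-3.7  0.7 -4.1] op 62.9 g 107 | go [20.5 -0.1 17.4] roll -0.0031
```

```bash
python3 -m handwheel '[{"tx":-6,"ty":0,"tz":-2,"roll":0},{"tx":-6,"ty":0,"tz":-2,"roll":0},{"tx":-6,"ty":0,"tz":-2,"roll":0},{"tx":-6,"ty":0,"tz":-2,"roll":0},{"tx":-6,"ty":0,"tz":-2,"roll":0},{"tx":-6,"ty":0,"tz":-2,"roll":0},{"tx":-6,"ty":0,"tz":-1,"roll":0},{"tx":0,"ty":0,"tz":0,"roll":0}]' 50 20
python3 - <<'E'
from h import *
im,c,w=plane()
E
```

```text
t: 15.42
tool_pos: [0.5124, 0.1994, 0.1807]
tool_rot: [-0.199, -3.135, -0.001]
contact_force: [-6.0, 0.1, -1.3]
opening: 0.0624
grip_force: 107.4
t15.47 pos [512.3 199.4 180.7] yaw -7.26 dz -1.0 F [-4.4  0.2 -1.7] op 62.5 g 107 | go [0. 0. 0.] roll None
lean 14.1 plate inner x at z=0: -14.5 n 1655 z -20.0 78.0 y [-24.  23.]
```

```bash
python3 -m handwheel '[{"tx":-6,"ty":0,"tz":-1,"roll":0.003},{"tx":-6,"ty":0,"tz":-1,"roll":0},{"tx":-6,"ty":0,"tz":-1,"roll":0},{"tx":-6,"ty":0,"tz":0,"roll":0},{"tx":-4,"ty":0,"tz":0,"roll":0},{"tx":0,"ty":0,"tz":0,"roll":0}]' 50 20
python3 - <<'E'
from h import *
im,c,w=plane()
E
```

```text
t: 15.97
tool_pos: [0.539, 0.196, 0.1837]
tool_rot: [-0.203, -3.132, -0.001]
contact_force: [-7.9, 1.0, 2.1]
opening: 0.0622
grip_force: 108.0
t16.02 pos [538.9 196.  183.7] yaw -7.42 dz -1.0 F [-7.7  0.7  1.3] op 62.6 g 108 | go [0. 0. 0.] roll None
lean 4.2 plate inner x at z=0: -2.3 n 2928 z -27.0 80.0 y [-24.  24.]
```

```bash
python3 -m handwheel '[{"tx":-4,"ty":0,"tz":6,"roll":0},{"tx":-4,"ty":0,"tz":6,"roll":0},{"tx":-2,"ty":0,"tz":6,"roll":0},{"tx":0,"ty":0,"tz":6,"roll":0},{"tx":0,"ty":0,"tz":0,"roll":0},{"tx":0,"ty":0,"tz":0,"roll":0}]' 50 20
python3 - <<'E'
from h import *
im,c,w=plane()
E
```

```text
t: 16.52
tool_pos: [0.5489, 0.1945, 0.158]
tool_rot: [-0.203, -3.133, -0.0]
contact_force: [-3.4, 1.0, -6.4]
opening: 0.0625
grip_force: 107.8
t16.57 pos [549.  194.5 158. ] yaw -7.42 dz -1.0 F [-4.   1.3 -6.8] op 62.4 g 108 | go [0. 0. 0.] roll None
lean 0.8 plate inner x at z=0: 2.1 n 3363 z -28.0 80.0 y [-23.  23.]
```

Lean is 0.8° and the plate is touching the wall, with the tongue bottom about 16 mm above the rim. Nudging the last bit, then lowering.

```bash
python3 -m handwheel '[{"tx":-1,"ty":0,"tz":0,"roll":-0.004},{"tx":-1.2,"ty":0,"tz":3,"roll":0},{"tx":0,"ty":0,"tz":3,"roll":0},{"tx":0,"ty":0,"tz":0,"roll":0},{"tx":0,"ty":0,"tz":0,"roll":0}]' 50 20
python3 - <<'E'
from h import *
im,c,w=plane()
E
```

```text
t: 16.98
tool_pos: [0.5502, 0.1944, 0.1539]
tool_rot: [-0.198, -3.131, -0.0]
contact_force: [-10.1, 1.6, 1.4]
opening: 0.0627
grip_force: 108.7
t17.03 pos [550.2 194.4 153.9] yaw -7.24 dz -1.0 F [-10.5   3.3   1. ] op 62.7 g 109 | go [0. 0. 0.] roll None
lean 0.4 plate inner x at z=0: 2.6 n 3454 z -29.0 79.0 y [-23.  24.]
```

```bash
python3 -m handwheel '[{"tx":0.5,"ty":0,"tz":3,"roll":0},{"tx":0,"ty":0,"tz":3,"roll":0},{"tx":0,"ty":0,"tz":3,"roll":0},{"tx":0,"ty":0,"tz":3,"roll":0},{"tx":0,"ty":0,"tz":0,"roll":0},{"tx":0,"ty":0,"tz":0,"roll":0}]' 50 20
python3 - <<'E'
from h import *
im,c,w=plane()
E
```

```text
t: 17.53
tool_pos: [0.5501, 0.1945, 0.1417]
tool_rot: [-0.198, -3.132, -0.001]
contact_force: [-7.7, 1.8, 0.5]
opening: 0.0628
grip_force: 108.3
t17.58 pos [550.2 194.5 141.7] yaw -7.25 dz -1.0 F [-9.   2.1 -0.2] op 62.5 g 108 | go [0. 0. 0.] roll None
lean 0.4 plate inner x at z=0: 2.5 n 3454 z -29.0 79.0 y [-23.  23.]
```

```bash
python3 -m handwheel '[{"tx":0,"ty":0,"tz":1.5,"roll":0},{"tx":0,"ty":0,"tz":1.5,"roll":0},{"tx":0,"ty":0,"tz":1.5,"roll":0},{"tx":0,"ty":0,"tz":1.5,"roll":0},{"tx":0,"ty":0,"tz":0,"roll":0},{"tx":0,"ty":0,"tz":0,"roll":0}]' 50 20
python3 - <<'E'
from h import *
im,c,w=plane()
E
```

```text
t: 18.08
tool_pos: [0.5502, 0.1945, 0.1361]
tool_rot: [-0.198, -3.132, -0.001]
contact_force: [-9.0, 1.7, 1.9]
opening: 0.0627
grip_force: 108.2
t18.13 pos [550.2 194.5 136.1] yaw -7.25 dz -1.0 F [-9.   1.   1.4] op 62.6 g 108 | go [0. 0. 0.] roll None
lean 0.4 plate inner x at z=0: 2.6 n 3449 z -29.0 79.0 y [-24.  23.]
```

```bash
python3 -m handwheel '[{"tx":0.5,"ty":0,"tz":1.5,"roll":0},{"tx":0,"ty":0,"tz":1.5,"roll":0},{"tx":0,"ty":0,"tz":1.5,"roll":0},{"tx":0,"ty":0,"tz":1.5,"roll":0},{"tx":0,"ty":0,"tz":0,"roll":0},{"tx":0,"ty":0,"tz":0,"roll":0}]' 50 20
python3 - <<'E'
from h import *
im,c,w=plane()
E
```

```text
t: 18.63
tool_pos: [0.55, 0.1946, 0.13]
tool_rot: [-0.198, -3.133, -0.001]
contact_force: [-7.9, 2.0, 0.7]
opening: 0.0628
grip_force: 108.3
t18.68 pos [550.  194.6 130. ] yaw -7.24 dz -1.0 F [-8.9  1.4  0.7] op 62.6 g 108 | go [0. 0. 0.] roll None
lean 0.4 plate inner x at z=0: 2.5 n 3402 z -29.0 79.0 y [-24.  23.]
```

```bash
python3 -m handwheel '[{"tx":0.5,"ty":0,"tz":1,"roll":0},{"tx":0,"ty":0,"tz":1,"roll":0},{"tx":0,"ty":0,"tz":1,"roll":0},{"tx":0,"ty":0,"tz":0,"roll":0},{"tx":0,"ty":0,"tz":0,"roll":0}]' 50 20
python3 - <<'E'
from h import *
im,c,w=plane()
b,_=optics.get_image("scene");cv2.imwrite("pics/l4.png",np.hstack([cv2.resize(im,(400,300)),cv2.resize(b[110:240,130:303],(400,300),interpolation=cv2.INTER_CUBIC)])[:,:,::-1])
E
```

```text
t: 19.1
tool_pos: [0.5502, 0.1946, 0.1299]
tool_rot: [-0.198, -3.134, -0.001]
contact_force: [-12.3, -0.3, 10.7]
opening: 0.0625
grip_force: 109.2
t19.15 pos [550.2 194.6 129.9] yaw -7.24 dz -1.0 F [-12.8   1.1  10.9] op 62.7 g 109 | go [0. 0. 0.] roll None
lean 0.3 plate inner x at z=0: 2.7 n 3402 z -29.0 79.0 y [-23.  23.]
```

View pics/l4.png

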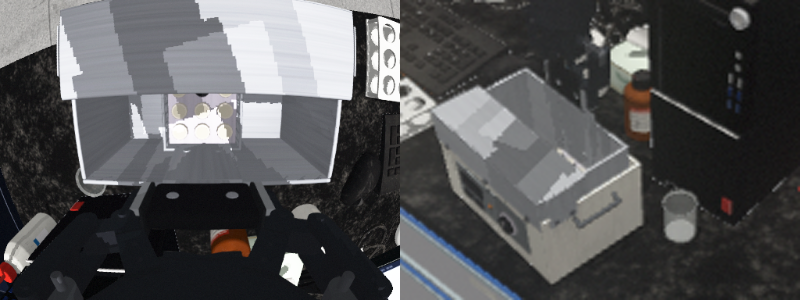

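Contact load appeared at TCP z 0.130, which is the seated height, since the tongue passed the rim level at 0.142 without load. In the view the hanger stands at the far wall with the crucibles at (200,120) under the cover. Relieving the load and releasing.

```bash
python3 -m handwheel '[{"tx":1,"ty":0,"tz":-0.5,"roll":0},{"tx":0.5,"ty":0,"tz":-0.5,"roll":0},{"tx":0,"ty":0,"tz":0,"roll":0}]' 50 20
python3 -m handwheel '[{"tx":0,"ty":0,"tz":0,"roll":0},{"tx":0,"ty":0,"tz":0,"roll":0},{"tx":0,"ty":0,"tz":0,"roll":0},{"tx":0,"ty":0,"tz":0,"roll":0},{"tx":0,"ty":0,"tz":0,"roll":0},{"tx":0,"ty":0,"tz":0,"roll":0}]' 82 20
python3 - <<'E'
from h import *
im,c,w=plane()
E
```

```text
t: 19.45
tool_pos: [0.5496, 0.1946, 0.1298]
tool_rot: [0.198, 3.134, 0.001]
contact_force: [-7.3, 0.5, 4.6]
opening: 0.0626
grip_force: 108.4
t: 19.95
tool_pos: [0.5495, 0.1944, 0.1273]
tool_rot: [0.198, 3.134, 0.0]
contact_force: [-0.2, -0.4, -0.2]
opening: 0.0819
grip_force: 0.0
t20.00 pos [549.3 194.3 127.1] yaw -7.21 dz -1.0 F [ 0.5 -0.6 -0.2] op 81.9 g 0 | go [0. 0. 0.] roll None
lean 0.4 plate inner x at z=0: 2.4 n 3536 z -31.0 76.0 y [-23.  24.]
```

```bash
python3 -m handwheel '[{"tx":0,"ty":0,"tz":-8,"roll":0},{"tx":0,"ty":0,"tz":-12,"roll":0},{"tx":0,"ty":0,"tz":-16,"roll":0},{"tx":0,"ty":0,"tz":-20,"roll":0},{"tx":0,"ty":0,"tz":-20,"roll":0},{"tx":0,"ty":0,"tz":-20,"roll":0},{"tx":0,"ty":0,"tz":0,"roll":0},{"tx":0,"ty":0,"tz":0,"roll":0}]' 85
python3 - <<'E'
from h import *
im,c,w=wcloud();to(0,0,0);C=np.array([489.8,202.8]);a=np.radians(-7.1);ex=np.array([np.cos(a),np.sin(a)]);ey=np.array([-np.sin(a),np.cos(a)])
P=w[...,:2]-C;bx=P@ex;by=P@ey;z=w[...,2]
m=(z>170)&(z<215)&(np.abs(by)<50)&(np.abs(bx-60)<20)
print("grip",m.sum(),"top z",np.percentile(z[m],[50,95,99]).round(1),"bx",np.percentile(bx[m],[2,98]).round(1),"by",np.percentile(by[m],[1,99]).round(1))
t=m&(z>203);print("yaw of top",rect(w[t]))
m=(np.abs(by)<24)&(z>85)&(z<145)&(bx>45)&(bx<64);k=np.polyfit(z[m],bx[m],1);print("lean",np.degrees(np.arctan(-k[0])),m.sum())
b,_=optics.get_image("scene");cv2.imwrite("pics/l5.png",np.hstack([cv2.resize(im,(400,300)),cv2.resize(b[110:240,130:303],(400,300),interpolation=cv2.INTER_CUBIC)])[:,:,::-1])
E
```

```text
t: 20.67
tool_pos: [0.5502, 0.1947, 0.2258]
tool_rot: [0.197, 3.131, 0.002]
contact_force: [0.4, 0.7, 0.1]
opening: 0.085
grip_force: 0.0
t20.72 pos [549.3 194.5 223.7] yaw -7.20 dz -1.0 F [ 0.6 -0.5 -1. ] op 85.0 g 0 | go [ 520.8 -261.9  223. ] roll None
grip 2210 top z [203.3 205.8 206.3] bx [52.6 63.7] by [-31.2  29.5]
yaw of top (array([547507.2, 194739.3]), array([61382.1, 11482.9]), 83.2)
lean 0.28590916274077366 687
```

View pics/l5.png

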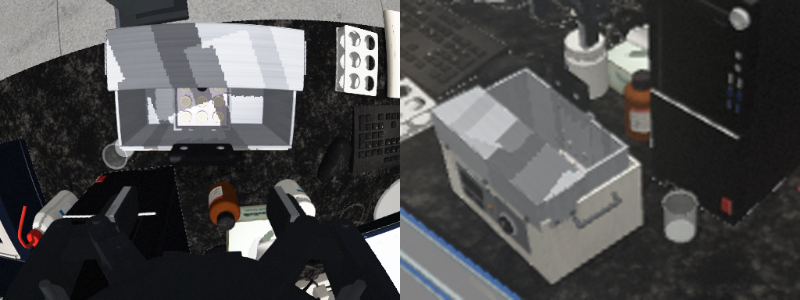

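The grip's top is at z 206 mm, exactly the seated height. The basket is upright at 0.3° and square to the wall, and the gripper is clear. The view shows the hanger at the far rim (200,150) and the toe under the cover. Handing in.

```bash
python3 -c "
from station import ctrl
print(ctrl.finish_job())"
```

```text
the job is handed in; nothing more can be done
None
```

The basket hangs released on the far rim, fully seated and upright to within 0.3°, with its toe under the cover and the bystanders not touched, and the job is handed in at about 21 s; the judge's verdict was not shown.

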